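# Draw the spun sample tube from the angle rotor and hold it upright

### The job

The spin is over and the centrifuge lid is open. Draw the sample tube (the longer one, with the wide flat screw cap) gently out along its slanting sleeve without forcing or knocking it on the machine, never tipping it much flatter than it lies there, then turn it upright, carry it out of the machine to over the open bench and finish while still holding it there, upright and still, with its tip at least 10 cm above the bench. Leave the round-capped balance tube seated in the rotor, and do not disturb the tube rack and the microtube rack on the bench beside it.

Things in the scene. Friction and masses are not known exactly. Their poses are not given: they have to be found in the camera images.
- sample_tube: The sample tube: 15 ml conical plastic tube, 120 mm long, body 17 mm across, flat ribbed white screw cap 22 mm across and 15 mm high, the last 22 mm tapering to a 6 mm tip; about 22 g, loose. Origin at the tip, z axis up the tube (cap from z = 105 to 120 mm). It starts in a rotor sleeve, leaning 0.70 rad from vertical, cap inward to the spin axis, tip outward and down; its top 40 mm stand out.
- sample_cap (a point): Centre of the sample tube's screw cap, on its axis, 112.5 mm from the tip and 7.5 mm below the cap's flat top; about 50 mm from the spin axis and 170 mm above the bench at the start. Nothing stands within 40 mm of the cap to either side along the rotor's y. The tubes with like caps in the rack are not the sample.
- balance_tube: The balance tube, in the sleeve straight across the rotor from the sample: round-bottomed, 17 mm across and 99 mm long, narrow domed push cap 18 mm across; it stands 21 mm less out of its sleeve than the sample. Origin at the centre of its round bottom, z axis up the tube. Loose; to be left seated.
- rotor: Six-place fixed-angle rotor, dark metal arms with steel sleeves; stopped at any angle (sample not at the lid side), held by its brake. Origin on the vertical spin axis 70 mm above the bench, z up, x pointing level from the axis toward the sample's sleeve. Sleeves lean 0.70 rad, mouths inward, bore 19.4 mm (about 1.3 mm play round a tube), 80 mm deep. Hub nut's top 70 mm above this origin, highest arms 86 mm.
- sleeve_seat (a point): Centre of the closed bottom of the sample's sleeve, where the tube's tip sits: 122 mm from the spin axis, 85 mm above the bench. Fixed to the rotor.
- sleeve_mouth (a point): Centre of the open mouth of the sample's sleeve, 80 mm up the sleeve from its seat. The line from sleeve_seat to sleeve_mouth is the direction in which the tube is drawn. Fixed to the rotor.
- centrifuge: Benchtop centrifuge, fixed. Origin on the bench on the spin axis, z up. Casing from x = -155 to 155 mm and y = -225 (sloping console) to 165 mm, top face 172 mm above the bench with a round bowl 276 mm across. The open lid rises at the +y side, 310 mm wide, its inner face from y = 180 mm at its foot to 300 mm at its top, 515 mm high. Open bench: on the console (-y) side. Out: off this outline.
- tube_rack: Blue tube rack, 66 x 124 x 58 mm, fixed; origin under its centre. Two tubes of the sample's kind stand upright in it, their caps 126 mm above the bench.
- rack_tube1: Bystander: screw-capped tube standing in the rack, origin at its tip.
- rack_tube2: Bystander: screw-capped tube standing in the rack, origin at its tip.
- microtube_rack: Bystander: low blue microtube rack, 70 x 130 mm, 38 mm high; origin under its centre. Loose.
Not all that is in view belongs to the job. Leave any blue, purple or turquoise look-alike of the sample_tube alone.

How it is judged:
By the outcome, as a careful person would: the job done as asked, in the order asked, and still so for the second after the job is handed in, while the arm keeps its last pose, push and grip.
It also fails if it takes over 43 s, if anything falls off the work surface, if the arm or the gripper's body presses on something with over 40 N, if the wrist force passes 120 N, or if a joint passes its speed limit or range.

### The arm

A 7-joint arm with a two-finger parallel gripper is mounted at the origin on the work surface. World frame = base frame: x ahead of the robot, y to its left, z up, the work surface at z = 0. Lengths are in mm, angles in rad, forces in N, time in s.
With the tool pointing down it reaches from about 400 to 875 mm from the base axis. Payload 4.4 kg.
Tool frame: the origin (TCP) lies midway between the tips of the shut fingers; the grasp point (between the pads) lies 19 mm behind it; x points along the fingers, z is the direction in which the jaws open and shut, and the axes are right-handed (so a half turn about x gives the same grasp; the last joint's range is limited). The gripper opens to 85 mm and grips with 20 to 120 N. Pads are 22 mm wide; open, the fingers measure 114 mm over their backs; the gripper's body (76 mm by 85 mm) begins 54 mm behind the grasp point. The pads swing forward as they close: fully open they stand 13 mm farther back than shut.
Start: joints at [1.092, 0.628, 0.038, 1.517, -0.027, 0.996, -0.02], TCP at [260.792, -595.403, 231.313] pointing down, gripper open.
Joint ranges: [-3.06, 3.06], [-0.37, 2.12], [-1.25, 1.32], [0.18, 2.47], [-1.1, 4.24], [0.23, 1.98], [-2.94, 2.94]. Speed limits (rad/s): [2.57, 2.57, 3.14, 3.14, 3.14, 3.14, 3.14].

### API

Orientations are given as [roll, pitch, yaw] about the fixed x, y, z axes, in that order (R = Rz(yaw) Ry(pitch) Rx(roll)).
In Python, from cell import ctrl gives the robot as it stands. The module is installed in compiled form; this text tells all that it offers.
- The arm moves only by the tool servo_tool, never from a script. Its argument "rows" is a list of rows, each an object of numbers: "dx", "dy", "dz": the shift along the tool's x, y, z in units of 750 mm (1.0 is 750 mm); "wx", "wy", "wz": the turn, a rotation vector about the tool's x, y, z in units of 6 degrees (1.0 is 6 degrees); "fingers": the closure, from 0 (fully open) to 1 (shut). In form: [{"dx": .., "dy": .., "dz": .., "wx": .., "wy": .., "wz": .., "fingers": ..}, ...]. A call has 1 to 5 rows; each row shifts and turns the commanded pose from where the row before left it, along the tool's axes as they then stand; what a row does not reach is not made up. A row lasts 1/8 s, in which the tool goes at most 62.5 mm and 10.7 degrees, less where a joint would pass 70% of its speed; a pose out of reach is approached as far as the arm can. A call with a number of a shift or a turn outside -1 to 1 is refused whole. A call with a gripper value outside its range is refused whole. The fingers move at their own pace and stop on an object; the grip force is fixed at half the most. Time passes only in rows, so rows that do not move let the fingers close. It gives the time, the measured TCP pose, the force and the opening at its end, in the units of the state.
- ctrl.read_state(): the state, without advancing time (a new reading comes with each control period).
- ctrl.get_image(name): name is "scene" or "top"; returns the picture (400x640x3 uint8, red, green, blue); there is no depth.
- ctrl.camera_info(name): a dict with "fovy" (degrees; the focal length in pixels is half the picture's height over the tangent of half this angle, whatever the lens; pixels are square), "cx", "cy" (the principal point, pixels), "R" (3x3) and "t" (3): a world point X has camera coordinates R X + t. Camera axes: x right, y down, z forward; pixel columns grow to the right and rows downward; lengths in mm; the calibration is good to about 2 mm. A picture is of the moment at which its call begins. camera_info takes no time and is no camera call.
- ctrl.finish_job(): hands the job in, once; it reports no verdict.
Trained networks look in the newest picture that a camera, given by its name, has taken for a name from the list of things; names that differ only in an ending like _2 or _b are one class to them, and where a whole thing is asked for, a point or a joint stands for the part that bears it (a point fixed in the world has none). Each returns a list of dicts, best first, with "conf" (0 to 1); they miss things now and then, are a little off and sometimes report something else, mostly with a low value. They report only what shows in the picture. A call takes as long as a camera call. They do not tell look-alikes from the thing itself.
- ctrl.search_frame(label, camera): "extent" ([centre column, centre row, width, height] in pixels, round what is visible of it).
- ctrl.silhouettes(label, camera): "region" (400x640 bool, what is visible of it) and "extent" ([centre column, centre row, width, height] in pixels, round what is visible of it).
- ctrl.mark_of(label, camera): "point" ([column, row] in pixels: a listed point, or the origin of a listed thing).
The state is a dict: "clock": time; "qpos": joint angles; "qd": joint speeds; "tau": joint torques, N m; "eef_pos": TCP position; "tool_rot": TCP orientation; "force": force on the tool from outside, world axes, zero at the start; "torque": the same for the moment, N m; "width": finger opening in mm.
Only numpy, scipy, OpenCV 4.12 (cv2) and the standard library are available. Lean on these libraries where they do the work, as an engineer would, in place of code of your own. Each camera call takes 0.05 s, during which the arm holds its last target.

## Working session

There is one attempt and no reset: what is moved stays moved. The work goes in short steps, Python scripts to look and compute and a tool call to move; the robot and the scene stay as the last step left them, time stands still between calls to the robot, and variables do not carry over. Pictures are saved under pics/ and viewed, and the job is handed in when it is done.

Besides the shell and the picture viewer there is one more tool, called after "Call:" as name([rows], argument=value, ...), one row to a line, values as JSON. servo_tool: Moves the arm, as the interface text tells. Its arguments: {"type":"object","properties":{"rows":{"type":"array"}},"required":["rows"]}

```bash
mkdir -p pics; cat > h.py <<'E'
import numpy as np, cv2
from cell import ctrl
from scipy.spatial.transform import Rotation as Ro
def proj(n,X):
    c=ctrl.camera_info(n); f=200/np.tan(np.radians(c['fovy'])/2)
    p=np.array(c['R'])@np.array(X)+np.array(c['t']); return np.array([c['cx']+f*p[0]/p[2],c['cy']+f*p[1]/p[2]])
def ray(n,uv):
    c=ctrl.camera_info(n); f=200/np.tan(np.radians(c['fovy'])/2);R=np.array(c['R']);t=np.array(c['t'])
    d=R.T@np.array([(uv[0]-c['cx'])/f,(uv[1]-c['cy'])/f,1]); return -R.T@t,d/np.linalg.norm(d)
def tri(a,b):
    (o1,d1),(o2,d2)=ray('scene',a),ray('top',b)
    s=np.linalg.lstsq(np.c_[d1,-d2],o2-o1,rcond=None)[0]
    p,q=o1+s[0]*d1,o2+s[1]*d2; return (p+q)/2,np.linalg.norm(p-q)
E
python3 - <<'E'
from h import *
print(ctrl.read_state())
for n in('scene','top'):
    print(n,ctrl.camera_info(n)); cv2.imwrite(f'pics/{n}0.png',ctrl.get_image(n)[:,:,::-1])
    for l in('sample_tube','balance_tube','centrifuge','rotor','sample_cap','sleeve_seat','sleeve_mouth','tube_rack','microtube_rack'):
        print(l,[(np.round(m['point'],1),round(m['conf'],2)) for m in ctrl.mark_of(l,n)])
E
```

```text
{'clock': 0.0, 'qpos': array([ 1.09222146,  0.62932721,  0.03841084,  1.51838821, -0.02701379,
        0.99628059, -0.01998513]), 'qd': array([-2.37617282e-03, -7.95986443e-04,  3.18025279e-04,  5.00563013e-04,
       -3.12634097e-04,  5.79438342e-04, -3.29276685e-07]), 'tau': array([ 9.50051071e-04, -5.63395286e+01,  1.22620057e+00, -1.93439215e+01,
        1.09399142e-02,  1.06452414e-02, -7.36993570e-06]), 'eef_pos': array([ 260.54358959, -594.81073089,  230.39429973]), 'tool_rot': array([3.13862336, 1.56890966, 1.98063399]), 'force': array([-0.713317  ,  0.02402007, -0.0525589 ]), 'torque': array([ 0.03511632, -0.01672169,  0.00080768]), 'width': 85.32399951074623}
scene {'fovy': 54.59425889263763, 'cx': 314.10326942638244, 'cy': 197.79906857926125, 'R': array([[ 0.65586941,  0.75478578, -0.01156479],
       [ 0.46056643, -0.41225249, -0.78608298],
       [-0.59809187,  0.51024142, -0.61801279]]), 't': array([-295.7921101 , -120.98016831, 1358.42905942])}
sample_tube [(array([199.3, 223.9]), 0.71), (array([234.7, 222. ]), 0.63)]
balance_tube []
centrifuge []
rotor [(array([376.7,
[... 597 characters left out ...]
mple_tube [(array([182.5, 256.4]), 0.73), (array([298.3, 161. ]), 0.65), (array([296.5, 267.3]), 0.56), (array([397.9, 285.2]), 0.56), (array([370.2, 256.6]), 0.54)]
balance_tube [(array([273.8, 127.9]), 0.58), (array([436.4, 160.6]), 0.53), (array([418.9, 153.2]), 0.19)]
centrifuge [(array([293. , 166.1]), 0.62)]
rotor []
sample_cap [(array([432. , 281.8]), 0.75), (array([296.3, 164.2]), 0.67), (array([378.5, 225.4]), 0.66), (array([221.9, 250.6]), 0.59), (array([268.8, 238.8]), 0.56)]
sleeve_seat [(array([312.5, 195.3]), 0.61)]
sleeve_mouth [(array([297.5, 171. ]), 0.84)]
tube_rack [(array([432.8, 157.2]), 0.91)]
microtube_rack [(array([434.4, 214.2]), 0.83), (array([297.7, 164.2]), 0.33)]
```

View pics/scene0.png

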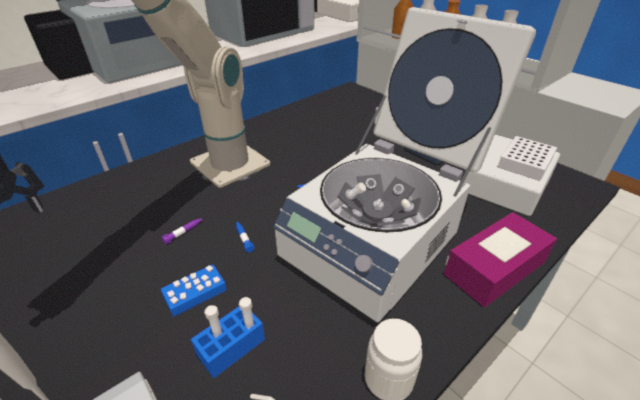

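View pics/top0.png

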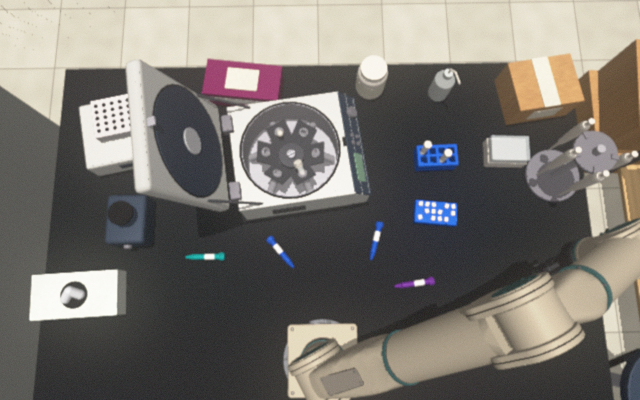

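```bash
python3 - <<'E'
from h import *
a=cv2.imread('pics/scene0.png');b=cv2.imread('pics/top0.png')
cv2.imwrite('pics/s1.png',cv2.resize(a[130:280,270:470],None,fx=4,fy=4,interpolation=3))
cv2.imwrite('pics/t1.png',cv2.resize(b[95:240,195:395],None,fx=4,fy=4,interpolation=3))
for n,s,t in(('cap',(362.5,188.3),(296.3,164.2)),('mouth',(349.7,191.2),(297.5,171)),('seat',(331,210.3),(312.5,195.3))): print(n,tri(s,t))
E
```

```text
cap (array([555.49706538,  66.45343406, 165.88459516]), np.float64(5.663436250100377))
mouth (array([533.43635961,  57.03237322, 151.30991351]), np.float64(11.804807158707723))
seat (array([485.19976937,  24.2524424 ,  74.11522119]), np.float64(10.596035974006215))
```

View pics/s1.png

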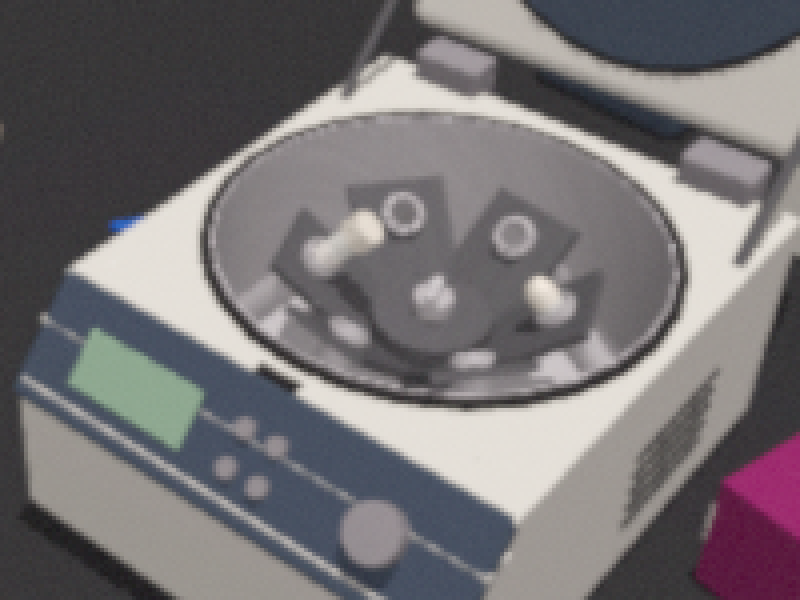

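View pics/t1.png

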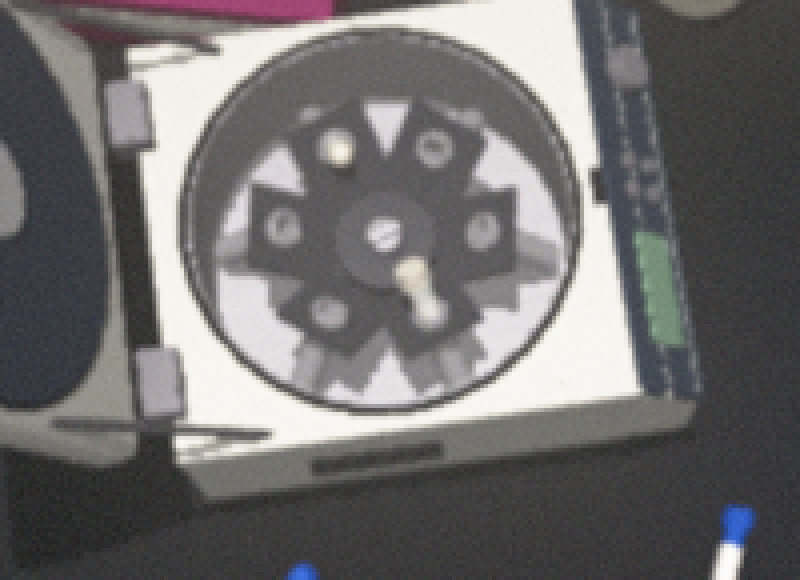

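The sample tube is at about scene (361,188) and top (297,163), with its cap inward and its tip toward the robot. The balance tube is opposite, at about scene (405,202) and top (280,132). I'll fit the rotor model to the features I can see.

```bash
cat > fit.py <<'E'
from h import *
from scipy.optimize import least_squares
S=lambda u,v:('scene',(270+u/4-.4,130+v/4-.4)); T=lambda u,v:('top',(195+u/4-.4,95+v/4-.4))
def pt(p,r,z,k): a=p[2]+k*np.pi/3; return [p[0]+r*np.cos(a),p[1]+r*np.sin(a),z]
s,c=np.sin(.7),np.cos(.7)
def ax(d): return 122-d*s,85+d*c
M=ax(80); C=ax(112.5); B=ax(93)
obs=[(*S(434,290),0,139,0),(*T(383,234),0,139,0),
 (*S(365,232),*C,0),(*T(410,274),*C,0),(*S(320,258),*ax(82),0),(*T(431,310),*ax(80),0),
 (*S(540,290),*B,3),(*T(340,150),*B,3),
 (*T(434,148),*M,2),(*T(434,148),*M,2)]
obs=obs[:8]
# empty mouths: match by search over k
emp=[T(434,148),T(283,227),T(483,229),T(330,310),S(404,213),S(515,234)]
def res(p):
    r=[]
    for n,uv,R_,z,k in obs: r+=list(proj(n,pt(p,R_,z,k))-uv)
    for n,uv in emp:
        d=[proj(n,pt(p,*M,k))-uv for k in(1,2,4,5)]; r+=list(min(d,key=np.linalg.norm))
    return np.array(r)
def fit():
    return least_squares(res,[580,78,np.radians(-156)],loss='soft_l1',x_scale=[10,10,.1],diff_step=1e-5)
if __name__=='__main__':
    f=fit(); p=f.x; print(p,np.degrees(p[2])); print(np.round(res(p).reshape(-1,2),1))
    for nm,q in(('cap',C),('mouth',M),('seat',ax(0))): print(nm,pt(p,*q,0),proj('scene',pt(p,*q,0)),proj('top',pt(p,*q,0)))
    for nm,a,b in(('cap',obs[2][1],obs[3][1]),('nut',obs[0][1],obs[1][1]),('mouth',obs[4][1],obs[5][1])): print(nm,tri(a,b))
    u=-np.array([s*np.cos(p[2]),s*np.sin(p[2]),-c]);print('u',u)
    for t,l in(((437,157),'rack'),((434,214),'mt')):
        o,d=ray('top',t); print(l,o-d*o[2]/d[2])
    o,d=ray('top',(366,140)); print('console edge',o+d*(60-o[2])/d[2])
E
python3 fit.py
```

```text
[598.17395218  83.52011757  -2.64904196] -151.77892405318616
[[-0.1  0.1]
 [-0.3 -0.9]
 [-1.4  0.1]
 [ 0.6  0.2]
 [ 1.7 -0.5]
 [-0.8 -0.3]
 [-0.5  0.1]
 [-0.   0.6]
 [-0.7  0.2]
 [ 0.5 -0.2]
 [-1.3 -0. ]
 [ 0.1 -0.6]
 [-0.1  0.4]
 [-0.9  0.7]]
cap [np.float64(554.5355608287424), np.float64(60.10074611709875), np.float64(171.04474606950495)] [359.42278929 187.69576188] [297.69132287 163.33680085]
mouth [np.float64(536.0872851414433), np.float64(50.200128620133086), np.float64(146.18737498275908)] [350.74812119 193.94110192] [301.52245197 171.82383926]
seat [np.float64(490.67614498809195), np.float64(25.829377858371473), np.float64(85.0)] [330.93334538 208.20677887] [310.48931104 191.68797725]
cap (array([555.95176868,  62.45553157, 170.74324902]), np.float64(1.7402349817584717))
nut (array([596.68684449,  83.66121874, 137.9679436 ]), np.float64(2.524182222053289))
mouth (array([534.97398315,  47.59954458, 146.443758  ]), np.float64(0.5305154146207148))
u [0.56763925 0.30463438 0.76484219]
rack [ 6.18245752e+02 -3.83353870e+02  2.27373675e-13]
mt [ 431.48051935 -361.34390772    0.        ]
console edge [ 659.13523215 -149.50358261   60.        ]
```

```bash
cat > plan.py <<'E'
from h import *
def Rt(al,phi,sgn,tilt_az=None):
    tx=np.array([np.sin(al)*np.cos(phi),np.sin(al)*np.sin(phi),-np.cos(al)])
    tz=sgn*np.array([-np.sin(phi),np.cos(phi),0]); return np.c_[tx,np.cross(tz,tx),tz]
def cur():
    s=ctrl.read_state(); return np.array(s['eef_pos']),Ro.from_euler('xyz',s['tool_rot']).as_matrix(),s
def delta(P,R,Pt,Rt_,n):
    # equal rows: constant rotvec per row; world-straight path
    rv=(Ro.from_matrix(R).inv()*Ro.from_matrix(Rt_)).as_rotvec(); w=rv/n
    out=[];Rk=Ro.from_matrix(R)
    for k in range(n):
        d=Rk.inv().apply((Pt-P)/n); out.append(np.r_[d/750,np.degrees(w)/6]); Rk=Rk*Ro.from_rotvec(w)
    return np.array(out)
phi=-2.649; cap=np.array([554.7,60.6,171.]); u=np.array([.5676,.3046,.7648])
E
python3 - <<'E'
from plan import *
P,R,s=cur(); print(P,np.round(R,3))
for sg in(1,-1):
    T=Rt(.35,phi,sg); rv=(Ro.from_matrix(R).inv()*Ro.from_matrix(T)).as_rotvec(); print(sg,np.degrees(rv))
E
```

```text
[ 260.81181775 -595.39125182  231.33777513] [[ 0.     0.916  0.401]
 [-0.     0.401 -0.916]
 [-1.     0.     0.   ]]
1 [ -4.52640268  -0.79750086 -20.04585816]
-1 [172.8113029  -30.55923332   1.21576311]
```

Call:
servo_tool([
  {"dx":-0.033,"dy":0,"dz":0,"wx":0,"wy":0,"wz":0,"fingers":0.4},
  {"dx":-0.033,"dy":0,"dz":0,"wx":0,"wy":0,"wz":0,"fingers":0.4},
  {"dx":-0.033,"dy":0.02,"dz":-0.017,"wx":0,"wy":0,"wz":0,"fingers":0.4},
  {"dx":-0.033,"dy":0.03,"dz":-0.026,"wx":0,"wy":0,"wz":0,"fingers":0.4},
  {"dx":0,"dy":0.05,"dz":-0.043,"wx":0,"wy":0,"wz":0,"fingers":0.4},
])

```text
clock: 1.62
eef_pos: [303.7, -507.7, 332.4]
tool_rot: [0.014, 1.566, -1.146]
force: [1.4, 0.9, -1.0]
width: 51.2
```

Call:
servo_tool([
  {"dx":0,"dy":0.05,"dz":-0.043,"wx":0,"wy":0,"wz":0,"fingers":0.4},
  {"dx":0,"dy":0.05,"dz":-0.043,"wx":0,"wy":0,"wz":0,"fingers":0.4},
  {"dx":0,"dy":0.05,"dz":-0.043,"wx":0,"wy":0,"wz":0,"fingers":0.4},
  {"dx":0,"dy":0.05,"dz":-0.043,"wx":0,"wy":0,"wz":0,"fingers":0.4},
  {"dx":0,"dy":0.05,"dz":-0.043,"wx":0,"wy":0,"wz":0,"fingers":0.4},
])

```text
clock: 2.25
eef_pos: [411.3, -281.8, 330.6]
tool_rot: [0.652, 1.57, -0.507]
force: [0.9, 0.1, 0.1]
width: 51.2
```

Call:
servo_tool([
  {"dx":0,"dy":0.05,"dz":-0.043,"wx":0,"wy":0,"wz":0,"fingers":0.4},
  {"dx":0,"dy":0.05,"dz":-0.043,"wx":0,"wy":0,"wz":0,"fingers":0.4},
  {"dx":0,"dy":0.05,"dz":-0.043,"wx":0,"wy":0,"wz":0,"fingers":0.4},
  {"dx":0,"dy":0.05,"dz":-0.043,"wx":0,"wy":0,"wz":0,"fingers":0.4},
  {"dx":0,"dy":0.05,"dz":-0.043,"wx":0,"wy":0,"wz":0,"fingers":0.4},
])

```text
clock: 2.88
eef_pos: [518.3, -59.0, 330.6]
tool_rot: [0.814, 1.57, -0.344]
force: [1.0, -0.3, 0.9]
width: 51.2
```

```bash
python3 - <<'E'
from plan import *
P,R,s=cur(); print(s['clock'],P,np.round(R,3),s['qpos'],s['width'],s['force'])
T=Rt(.35,phi,1); Pt=cap-83*T[:,0]; print(Pt)
print(np.round(delta(P,R,Pt,T,8),4))
E
```

```text
2.875 [518.33978227 -59.01512802 330.60661961] [[ 0.001  0.916  0.401]
 [-0.     0.401 -0.916]
 [-1.     0.001  0.001]] [ 0.15560096  0.34032075 -0.13286118  1.73024187  0.05059539  1.07362162
 -1.15208681] 51.17061799312283 [ 0.95721656 -0.33258056  0.90024446]
[579.77683919  74.05931729 248.96793517]
[[ 0.0136  0.0183 -0.0162 -0.0947 -0.0161 -0.4182]
 [ 0.0128  0.019  -0.0161 -0.0947 -0.0161 -0.4182]
 [ 0.0119  0.0197 -0.0159 -0.0947 -0.0161 -0.4182]
 [ 0.011   0.0204 -0.0157 -0.0947 -0.0161 -0.4182]
 [ 0.0101  0.021  -0.0155 -0.0947 -0.0161 -0.4182]
 [ 0.0091  0.0215 -0.0153 -0.0947 -0.0161 -0.4182]
 [ 0.0081  0.0221 -0.0151 -0.0947 -0.0161 -0.4182]
 [ 0.0071  0.0226 -0.0149 -0.0947 -0.0161 -0.4182]]
```

Call:
servo_tool([
  {"dx":0.0136,"dy":0.0183,"dz":-0.0162,"wx":-0.095,"wy":-0.016,"wz":-0.418,"fingers":0.4},
  {"dx":0.0128,"dy":0.019,"dz":-0.0161,"wx":-0.095,"wy":-0.016,"wz":-0.418,"fingers":0.4},
  {"dx":0.0119,"dy":0.0197,"dz":-0.0159,"wx":-0.095,"wy":-0.016,"wz":-0.418,"fingers":0.4},
  {"dx":0.011,"dy":0.0204,"dz":-0.0157,"wx":-0.095,"wy":-0.016,"wz":-0.418,"fingers":0.4},
])

```text
clock: 3.38
eef_pos: [548.8, 6.7, 289.3]
tool_rot: [-1.55, 1.395, -2.668]
force: [-0.3, -0.4, 0.2]
width: 50.9
```

Call:
servo_tool([
  {"dx":0.0101,"dy":0.021,"dz":-0.0155,"wx":-0.095,"wy":-0.016,"wz":-0.418,"fingers":0.4},
  {"dx":0.0091,"dy":0.0215,"dz":-0.0153,"wx":-0.095,"wy":-0.016,"wz":-0.418,"fingers":0.4},
  {"dx":0.0081,"dy":0.0221,"dz":-0.0151,"wx":-0.095,"wy":-0.016,"wz":-0.418,"fingers":0.4},
  {"dx":0.0071,"dy":0.0226,"dz":-0.0149,"wx":-0.095,"wy":-0.016,"wz":-0.418,"fingers":0.4},
  {"dx":0,"fingers":0.4},
])

```text
schema error: expected keys dx, dy, dz, wx, wy, wz, fingers
```

```bash
python3 - <<'E'
from plan import *
for n in('scene','top'):
    a=ctrl.get_image(n)[:,:,::-1]
    c=a[100:240,270:470] if n=='scene' else a[95:240,195:395]
    cv2.imwrite(f'pics/{n}2.png',cv2.resize(c,None,fx=4,fy=4,interpolation=3))
P,R,s=cur(); print(s['clock'],P,np.round(R,3),s['qpos'],s['width'],s['force'])
T=Rt(.35,phi,1); Pt=cap+17*T[:,0]; print(Pt,proj('scene',P),proj('top',P),proj('top',P-19*R[:,0]))
print(np.round(delta(P,R,Pt,T,1),4))
E
```

```text
3.475 [548.95897726   9.46228082 287.81082726] [[-0.157  0.883  0.442]
 [-0.078  0.435 -0.897]
 [-0.985 -0.175  0.   ]] [-0.02096942  0.51408766 -0.1363129   1.58138084  0.12900296  1.22123689
 -1.31348647] 51.12472922842415 [ 0.86765832  0.12114698 -0.7358675 ]
[549.56377992  57.84327236 155.03066388] [344.88139196 153.35380802] [315.1974558  152.54945831] [314.55815586 149.25534389]
[[ 0.1691  0.0598 -0.0576 -0.3257 -0.083  -1.659 ]]
```

View pics/scene2.png

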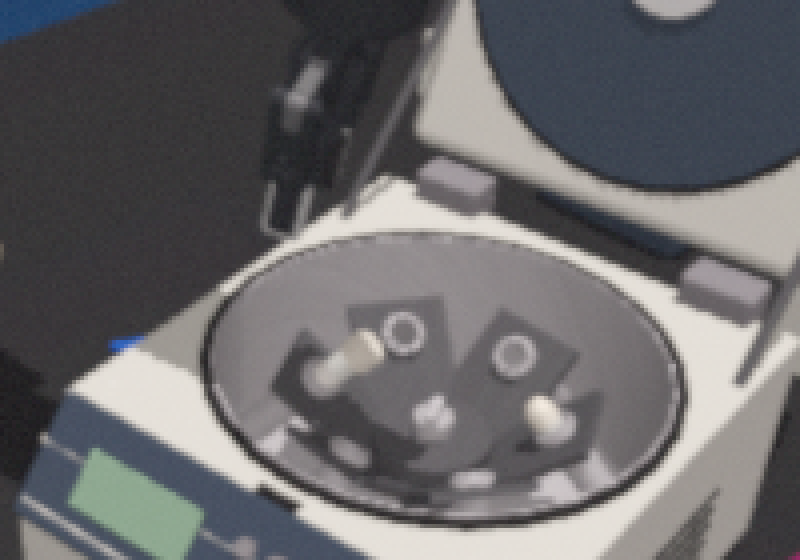

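View pics/top2.png

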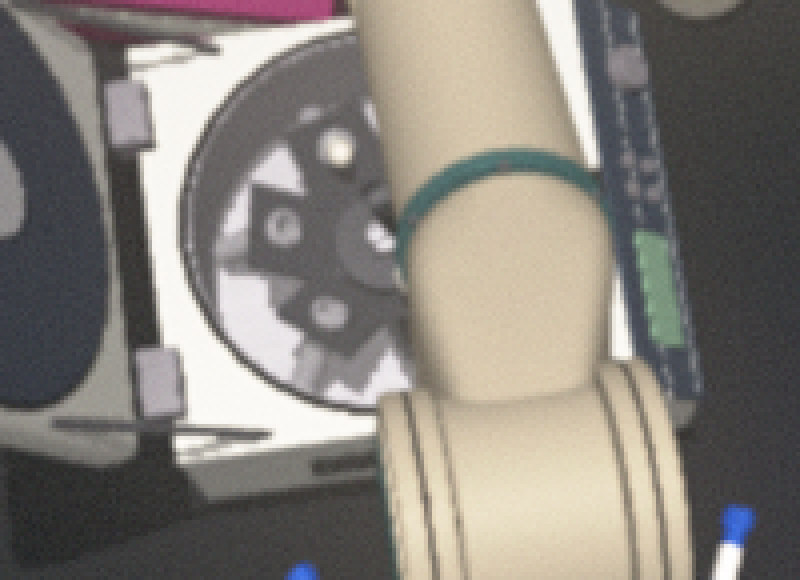

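The top view is blocked by the arm. In the scene view the fingers are at crop (305,225), close to the projected TCP. I'll continue to the standoff pose.

Call:
servo_tool([
  {"dx":0.0101,"dy":0.021,"dz":-0.0155,"wx":-0.095,"wy":-0.016,"wz":-0.418,"fingers":0.4},
  {"dx":0.0091,"dy":0.0215,"dz":-0.0153,"wx":-0.095,"wy":-0.016,"wz":-0.418,"fingers":0.4},
  {"dx":0.0081,"dy":0.0221,"dz":-0.0151,"wx":-0.095,"wy":-0.016,"wz":-0.418,"fingers":0.4},
  {"dx":0.0071,"dy":0.0226,"dz":-0.0149,"wx":-0.095,"wy":-0.016,"wz":-0.418,"fingers":0.4},
  {"dx":0,"dy":0,"dz":0,"wx":0,"wy":0,"wz":0,"fingers":0.4},
])

```text
clock: 4.1
eef_pos: [579.0, 73.8, 247.5]
tool_rot: [-1.577, 1.219, -2.653]
force: [-0.5, -0.4, 0.4]
width: 51.1
```

Call:
servo_tool([
  {"dx":0,"dy":0,"dz":0,"wx":0,"wy":0,"wz":0,"fingers":0.4},
])

```text
clock: 4.22
eef_pos: [579.0, 71.1, 249.3]
tool_rot: [-1.569, 1.221, -2.648]
force: [-0.3, 0.1, -0.5]
width: 51.4
```

```bash
python3 - <<'E'
from plan import *
for n in('scene',):
    a=ctrl.get_image(n)[:,:,::-1]
    c=a[100:240,270:470]
    cv2.imwrite(f'pics/{n}3.png',cv2.resize(c,None,fx=4,fy=4,interpolation=3))
P,R,s=cur(); print(s['clock'],P,np.round(R,3),s['qpos'],s['width'],s['force'])
T=Rt(.35,phi,1); 
for k in (60,17):
  Pt=cap+(17-(60 if k==60 else 0))*T[:,0]; print(Pt,np.round(delta(P,R,Pt,T,1),4))
pj=lambda X:(proj('scene',X)-[270,100])*4
print('tcp',pj(P))
for w in(-25,25): print(pj(P-10*R[:,0]+w*R[:,2]))
E
```

```text
4.275 [579.08637198  70.93904437 249.59841964] [[-0.302  0.829  0.472]
 [-0.162  0.443 -0.882]
 [-0.94  -0.342  0.001]] [-0.15578954  0.7046882  -0.12808113  1.36986801  0.16139936  1.41677812
 -1.40042079] 51.349666915765475 [-0.62801333 -0.21234024 -0.67377693]
[567.69161549  67.57289932 211.39302665] [[ 0.0532  0.0029 -0.0032 -0.0165  0.0025 -0.0042]]
[549.56377992  57.84327236 155.03066388] [[ 0.1332  0.0028 -0.0033 -0.0165  0.0025 -0.0042]]
tcp [409.91996042 252.96443363]
[427.49246368 218.49095755]
[406.29159533 262.95282304]
```

View pics/scene3.png

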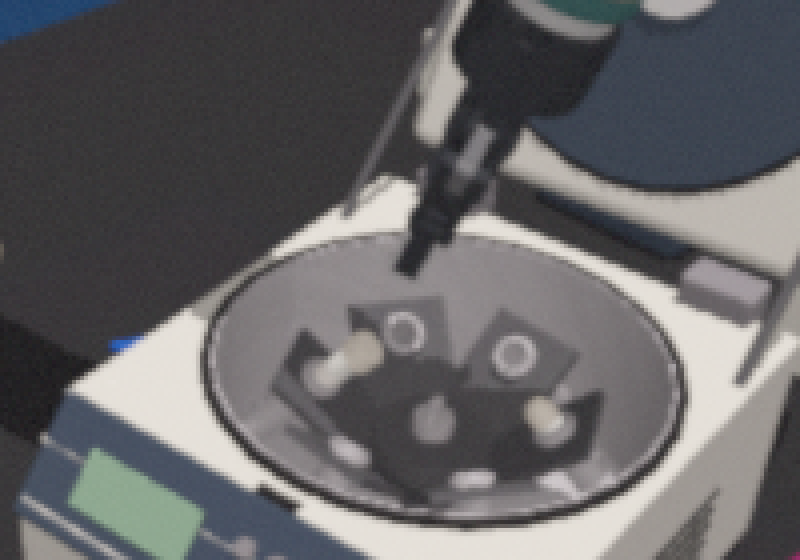

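```bash
python3 - <<'E'
from h import *
b=cv2.imread('pics/top0.png')
c=cv2.resize(b[145:190,275:325],None,fx=14,fy=14,interpolation=2)
from plan import cap,u
for d,col in((0,(0,0,255)),(7.5,(0,255,0)),(-32.5,(255,0,0))):
    q=proj('top',cap+d*u); print(d,q)
    cv2.circle(c,tuple(int(v) for v in ((q-[275,145]+.5)*14)),4,col,-1)
cv2.imwrite('pics/tz.png',c[:600])
E
```

```text
0 [297.51653935 163.2885309 ]
7.5 [296.61566455 161.29392597]
-32.5 [301.34962934 171.77528201]
```

View pics/tz.png

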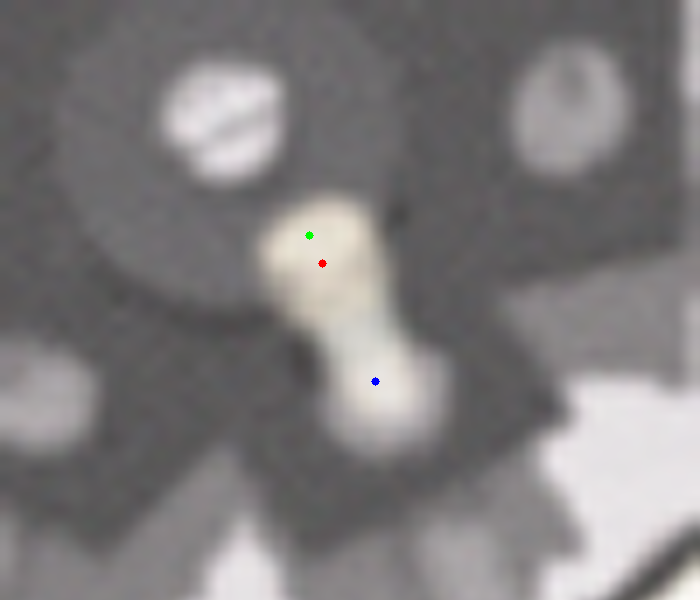

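Call:
servo_tool([
  {"dx":0.02,"dy":0.001,"dz":-0.001,"wx":-0.016,"wy":0,"wz":0,"fingers":0.4},
  {"dx":0.02,"dy":0.001,"dz":-0.001,"wx":0,"wy":0,"wz":0,"fingers":0.4},
  {"dx":0.02,"dy":0,"dz":0,"wx":0,"wy":0,"wz":0,"fingers":0.4},
  {"dx":0.02,"dy":0,"dz":0,"wx":0,"wy":0,"wz":0,"fingers":0.4},
  {"dx":0,"dy":0,"dz":0,"wx":0,"wy":0,"wz":0,"fingers":0.4},
])

```text
clock: 4.9
eef_pos: [560.3, 64.5, 190.4]
tool_rot: [-1.576, 1.217, -2.652]
force: [-0.2, -0.1, 0.6]
width: 51.3
```

```bash
sed -i 's/554.7,60.6/554.6,59.4/' plan.py; python3 - <<'E'
from plan import *
for n,(y,x) in(('scene',(140,310)),('top',(130,260))):
    a=ctrl.get_image(n)[:,:,::-1]
    cv2.imwrite(f'pics/{n}4.png',cv2.resize(a[y:y+80,x:x+100],None,fx=7,fy=7,interpolation=2))
P,R,s=cur(); print(s['clock'],P,np.round(R,3),s['width'],s['force'])
T=Rt(.35,phi,1); 
Pt=cap+17*T[:,0]; print(Pt,np.round(delta(P,R,Pt,T,1),4))
E
```

```text
5.0 [561.73468511  65.06763281 191.7481094 ] [[-0.302  0.827  0.475]
 [-0.162  0.446 -0.88 ]
 [-0.939 -0.343 -0.001]] 51.334270490967626 [ 0.23273257 -0.44006036 -0.0786695 ]
[549.46377992  56.64327236 155.03066388] [[ 0.0528 -0.0017  0.0022  0.0223 -0.0042  0.0011]]
```

View pics/scene4.png

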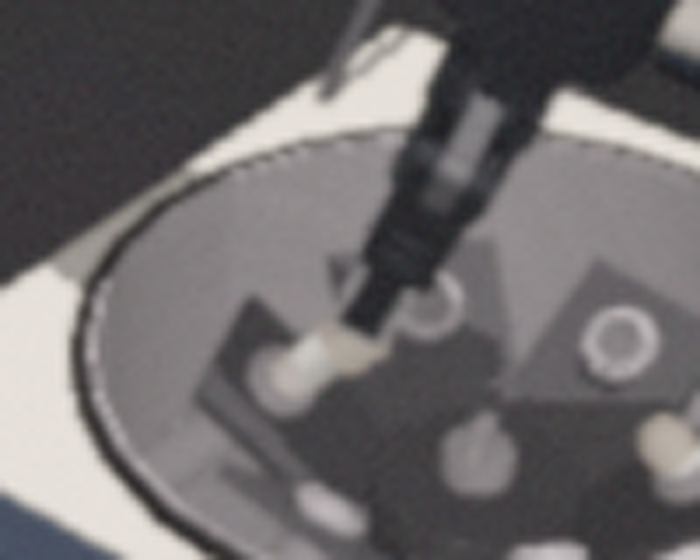

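View pics/top4.png

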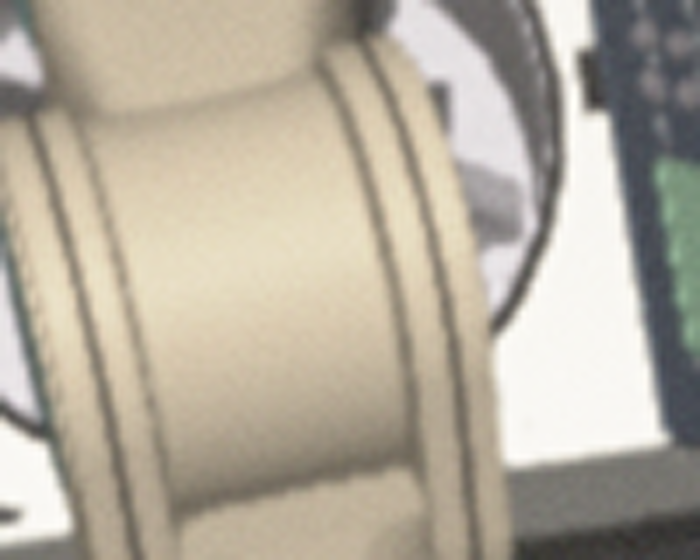

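The near fingertip is just in front of the cap, at scene crop (365,325), and nothing touches. I'll advance to the grasp depth.

Call:
servo_tool([
  {"dx":0.013,"dy":-0.001,"dz":0.001,"wx":0,"wy":0,"wz":0,"fingers":0.4},
  {"dx":0.013,"dy":-0.0005,"dz":0.0005,"wx":0,"wy":0,"wz":0,"fingers":0.4},
  {"dx":0.013,"dy":0,"dz":0,"wx":0,"wy":0,"wz":0,"fingers":0.4},
  {"dx":0.013,"dy":0,"dz":0,"wx":0,"wy":0,"wz":0,"fingers":0.4},
  {"dx":0,"dy":0,"dz":0,"wx":0,"wy":0,"wz":0,"fingers":0.5},
])

```text
clock: 5.62
eef_pos: [548.5, 56.9, 154.7]
tool_rot: [-1.576, 1.219, -2.652]
force: [-0.6, 0.6, 0.4]
width: 42.5
```

```bash
python3 - <<'E'
from plan import *
for n,(y,x) in(('scene',(140,310)),):
    a=ctrl.get_image(n)[:,:,::-1]
    cv2.imwrite(f'pics/{n}5.png',cv2.resize(a[y:y+80,x:x+100],None,fx=7,fy=7,interpolation=2))
for i in range(2):
    ctrl.get_image('scene'); P,R,s=cur(); print(s['clock'],P,s['width'],s['force'])
    T=Rt(.35,phi,1); 
    Pt=cap+17*T[:,0]; print(Pt,np.round(delta(P,R,Pt,T,1),4))
E
```

```text
5.725 [549.47987929  57.28407013 155.49919033] 42.23873441895635 [ 0.10184261 -0.21298605  0.15943751]
[549.46377992  56.64327236 155.03066388] [[ 0.0007 -0.0002  0.0007  0.0225 -0.0045  0.0014]]
5.775 [549.64207216  57.33437856 155.6835436 ] 42.702237779060155 [-0.87886894  0.42151709  0.00483705]
[549.46377992  56.64327236 155.03066388] [[ 0.001  -0.0003  0.0007  0.023  -0.0033 -0.0023]]
```

View pics/scene5.png

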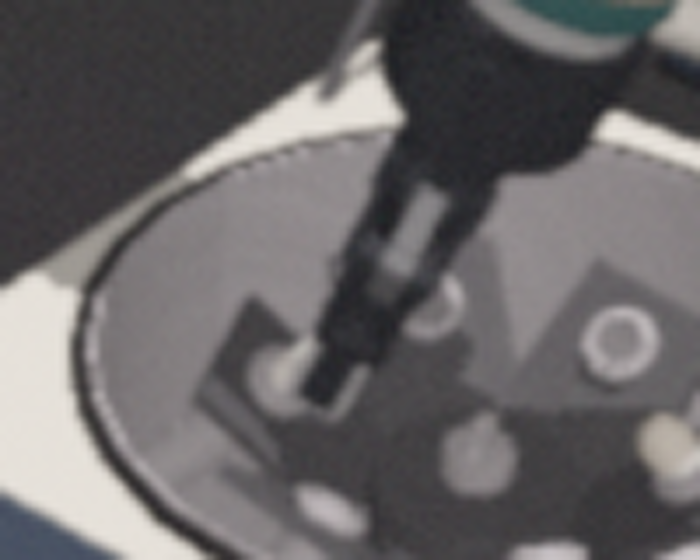

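The fingers straddle the cap. I'll close them in small steps and watch the lateral force.

Call:
servo_tool([
  {"dx":0,"dy":0,"dz":0.0006,"wx":0,"wy":0,"wz":0,"fingers":0.62},
  {"dx":0,"dy":0,"dz":0,"wx":0,"wy":0,"wz":0,"fingers":0.66},
])

```text
clock: 6.02
eef_pos: [549.8, 56.8, 155.7]
tool_rot: [-1.574, 1.221, -2.65]
force: [-0.1, 0.4, 0.9]
width: 28.9
```

Call:
servo_tool([
  {"dx":0,"dy":0,"dz":0,"wx":0,"wy":0,"wz":0,"fingers":0.7},
])

```text
clock: 6.15
eef_pos: [549.7, 56.9, 155.6]
tool_rot: [-1.574, 1.221, -2.65]
force: [0.7, -0.3, -0.4]
width: 26.0
```

Call:
servo_tool([
  {"dx":0,"dy":0,"dz":0,"wx":0,"wy":0,"wz":0,"fingers":0.72},
])

```text
clock: 6.28
eef_pos: [549.6, 57.0, 155.6]
tool_rot: [-1.575, 1.221, -2.651]
force: [0.2, 1.1, 0.1]
width: 23.8
```

Call:
servo_tool([
  {"dx":0,"dy":0,"dz":0,"wx":0,"wy":0,"wz":0,"fingers":0.74},
])

```text
clock: 6.4
eef_pos: [549.5, 57.3, 155.6]
tool_rot: [-1.576, 1.221, -2.652]
force: [-0.6, 1.2, 1.4]
width: 22.2
```

Call:
servo_tool([
  {"dx":0,"dy":0,"dz":0,"wx":0,"wy":0,"wz":0,"fingers":0.78},
  {"dx":0,"dy":0,"dz":0,"wx":0,"wy":0,"wz":0,"fingers":0.85},
])

```text
clock: 6.65
eef_pos: [549.5, 57.3, 155.7]
tool_rot: [-1.576, 1.221, -2.652]
force: [-0.4, 2.1, 2.9]
width: 20.2
```

Call:
servo_tool([
  {"dx":0,"dy":0,"dz":0,"wx":0,"wy":0,"wz":0,"fingers":1.0},
  {"dx":0,"dy":0,"dz":0,"wx":0,"wy":0,"wz":0,"fingers":1.0},
])

```text
clock: 6.9
eef_pos: [549.6, 57.3, 155.7]
tool_rot: [-1.576, 1.221, -2.652]
force: [-0.4, 3.0, 2.9]
width: 20.3
```

```bash
python3 - <<'E'
from plan import *
for i in range(4):
    P,R,s=cur(); print(s['clock'],P,s['width'],s['force'],R.T@s['force'],s['torque'])
    ctrl.get_image('scene')
print(R.T@u*750, R.T@u, np.round(R,3))
E
```

```text
6.9 [549.56172568  57.29572984 155.68757813] 20.33046639307133 [-0.44703831  3.01039071  2.92520533] [-3.09827028 -0.02804661 -2.86688966] [ 0.70248006  0.09692696 -0.25615954]
6.95 [549.56131169  57.30087481 155.69516148] 19.984621482030146 [-0.15925037  2.60634031  3.91524977] [-4.05014261 -0.3098716  -2.37652598] [ 0.7156209   0.07890786 -0.29291508]
7.0 [549.55852679  57.27280788 155.6609734 ] 19.877215979714673 [-0.40204724  2.98574655  3.32052096] [-3.47924205 -0.137562   -2.82455931] [ 0.79943437  0.14031028 -0.30905812]
7.05 [549.57869483  57.29434787 155.65428979] 19.89451500170612 [-0.89885768  3.06724739  3.76307056] [-3.75790033 -0.66297266 -3.13293858] [ 0.79979082  0.14683941 -0.32368578]
[-7.04462772e+02  2.57214018e+02  6.66441320e-02] [-9.39283696e-01  3.42952024e-01  8.88588426e-05] [[-0.302  0.826  0.475]
 [-0.161  0.447 -0.88 ]
 [-0.939 -0.343 -0.002]]
```

Call:
servo_tool([
  {"dx":-0.0005,"dy":0,"dz":-0.0012,"wx":0,"wy":0,"wz":0,"fingers":1.0},
  {"dx":0,"dy":0,"dz":0,"wx":0,"wy":0,"wz":0,"fingers":1.0},
])

```text
clock: 7.35
eef_pos: [549.5, 57.3, 155.7]
tool_rot: [-1.573, 1.221, -2.649]
force: [0.0, 1.8, 1.8]
width: 20.1
```

```bash
python3 - <<'E'
from plan import *
for i in range(3):
    P,R,s=cur(); print(s['clock'],P,s['width'],R.T@s['force'],s['torque'])
    ctrl.get_image('scene')
E
```

```text
7.35 [549.47954939  57.32585743 155.74275408] 20.080058750739074 [-2.04467763  0.22483177 -1.59117398] [ 0.56905189 -0.16735351 -0.17781239]
7.4 [549.46228247  57.36292834 155.73360344] 19.937721402715677 [-1.90873043  0.99691789 -1.62206864] [ 0.58357546 -0.2252063  -0.17709809]
7.45 [549.48285284  57.36402701 155.75617781] 19.840263478876473 [-2.11079295  0.62129035 -1.15302616] [ 0.441689   -0.23358164 -0.2121421 ]
```

The forces have eased to about 1–2 N. I'll draw gently along the sleeve.

Call:
servo_tool([
  {"dx":-0.0038,"dy":0.0014,"dz":-0.0003,"wx":0,"wy":0,"wz":0,"fingers":1.0},
  {"dx":-0.0038,"dy":0.0014,"dz":0,"wx":0,"wy":0,"wz":0,"fingers":1.0},
])

```text
clock: 7.75
eef_pos: [552.6, 59.0, 160.4]
tool_rot: [-1.572, 1.22, -2.648]
force: [-0.1, 0.5, -0.9]
width: 19.9
```

Call:
servo_tool([
  {"dx":-0.0056,"dy":0.00206,"dz":0,"wx":0,"wy":0,"wz":0,"fingers":1.0},
  {"dx":-0.0056,"dy":0.00206,"dz":0,"wx":0,"wy":0,"wz":0,"fingers":1.0},
])

```text
clock: 8.0
eef_pos: [558.0, 62.4, 167.5]
tool_rot: [-1.574, 1.221, -2.65]
force: [0.0, 0.0, -0.8]
width: 19.8
```

```bash
python3 - <<'E'
from plan import *
a=ctrl.get_image('scene')[:,:,::-1]
cv2.imwrite('pics/s6.png',cv2.resize(a[140:220,310:410],None,fx=7,fy=7,interpolation=2))
for i in range(2):
    P,R,s=cur(); print(s['clock'],P,s['width'],R.T@s['force'],s['torque'])
    d=P-[549.48,57.35,155.75]; print(d, d@u, R.T@(d-(d@u)*u))
    ctrl.get_image('scene')
E
```

```text
8.05 [558.59921451  62.77467686 167.94304514] 20.1727152895707 [-0.17061758  0.40931921  0.10653178] [ 0.22130894 -0.30990883 -0.07655586]
[ 9.11921451  5.42467686 12.19304514] 16.153663652610927 [ 0.0849813   0.2392815  -0.46720719]
8.1 [558.31695035  62.71799716 167.71885218] 20.182277771153753 [ 0.52018106  0.59838797 -0.6435249 ] [ 0.19411495 -0.29606692 -0.00662531]
[ 8.83695035  5.36799716 11.96885218] 15.804723099267145 [ 0.06221546  0.17724735 -0.55087677]
```

View pics/s6.png

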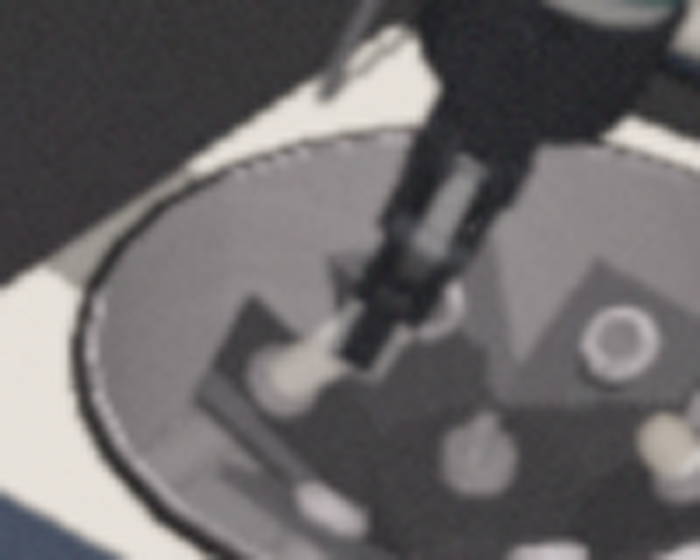

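The tube is moving with the gripper: the scene crop shows more of the body at (310,365). Forces are under 1 N.

Call:
servo_tool([
  {"dx":-0.0085,"dy":0.0031,"dz":0,"wx":0,"wy":0,"wz":0,"fingers":1.0},
  {"dx":-0.0085,"dy":0.0031,"dz":0,"wx":0,"wy":0,"wz":0,"fingers":1.0},
])

```text
clock: 8.4
eef_pos: [565.7, 66.7, 178.1]
tool_rot: [-1.574, 1.221, -2.65]
force: [0.3, -0.7, -1.2]
width: 20.0
```

Call:
servo_tool([
  {"dx":-0.0085,"dy":0.0031,"dz":0,"wx":0,"wy":0,"wz":0,"fingers":1.0},
  {"dx":-0.0085,"dy":0.0031,"dz":0,"wx":0,"wy":0,"wz":0,"fingers":1.0},
  {"dx":-0.0085,"dy":0.0031,"dz":0,"wx":0,"wy":0,"wz":0,"fingers":1.0},
])

```text
clock: 8.78
eef_pos: [577.3, 73.0, 193.7]
tool_rot: [-1.574, 1.221, -2.65]
force: [1.2, -0.4, 0.1]
width: 20.2
```

```bash
python3 - <<'E'
from plan import *
a=ctrl.get_image('scene')[:,:,::-1]
cv2.imwrite('pics/s7.png',cv2.resize(a[140:220,310:410],None,fx=7,fy=7,interpolation=2))
for i in range(2):
    P,R,s=cur(); print(s['clock'],P,s['width'],R.T@s['force'],s['torque'])
    d=P-[549.48,57.35,155.75]; print(d, d@u, R.T@(d-(d@u)*u), R.T@u)
    ctrl.get_image('scene')
E
```

```text
8.825 [578.0807911   73.4157168  194.19763972] 19.817268146148457 [ 0.6560715  -0.62102709  0.01025439] [ 0.23908519 -0.34257691 -0.03023902]
[28.6007911  16.0657168  38.44763972] 50.53218122095578 [ 0.10315441  0.3017455  -0.63120534] [-9.38783116e-01  3.44319080e-01  7.69806769e-04]
8.875 [577.7265313   73.25510474 193.84767233] 20.418645696050774 [-0.60407065  0.89387952 -0.20441299] [ 0.13569907 -0.3499558  -0.0025291 ]
[28.2465313  15.90510474 38.09767233] 50.01452586673594 [ 0.07858618  0.23477688 -0.65737477] [-9.38902435e-01  3.43993690e-01  7.19715926e-04]
```

View pics/s7.png

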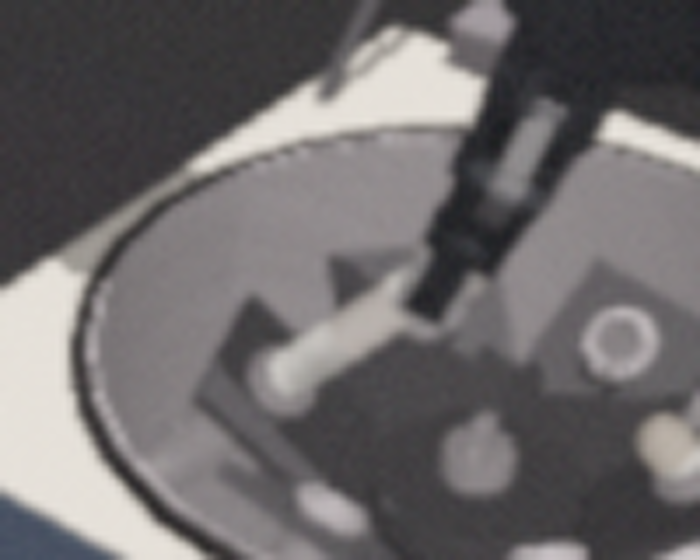

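Half drawn, straight, with no force. I'll continue for another 52 mm or so.

Call:
servo_tool([
  {"dx":-0.0094,"dy":0.0034,"dz":0,"wx":0,"wy":0,"wz":0,"fingers":1.0},
  {"dx":-0.0094,"dy":0.0034,"dz":0,"wx":0,"wy":0,"wz":0,"fingers":1.0},
  {"dx":-0.0094,"dy":0.0034,"dz":0,"wx":0,"wy":0,"wz":0,"fingers":1.0},
])

```text
clock: 9.3
eef_pos: [590.0, 79.9, 211.0]
tool_rot: [-1.575, 1.221, -2.651]
force: [0.6, 0.2, -0.4]
width: 20.0
```

Call:
servo_tool([
  {"dx":-0.0094,"dy":0.0034,"dz":0,"wx":0,"wy":0,"wz":0,"fingers":1.0},
  {"dx":-0.0094,"dy":0.0034,"dz":0,"wx":0,"wy":0,"wz":0,"fingers":1.0},
  {"dx":-0.0094,"dy":0.0034,"dz":0,"wx":0,"wy":0,"wz":0,"fingers":1.0},
  {"dx":-0.0094,"dy":0.0034,"dz":0,"wx":0,"wy":0,"wz":0,"fingers":1.0},
  {"dx":0,"dy":0,"dz":0,"wx":0,"wy":0,"wz":0,"fingers":1.0},
])

```text
clock: 9.93
eef_pos: [607.1, 89.1, 233.9]
tool_rot: [-1.574, 1.222, -2.65]
force: [0.5, 0.3, -0.5]
width: 19.7
```

```bash
python3 - <<'E'
from plan import *
a=ctrl.get_image('scene')[:,:,::-1]
cv2.imwrite('pics/s8.png',cv2.resize(a[130:220,310:420],None,fx=6,fy=6,interpolation=2))
P,R,s=cur(); print(s['clock'],P,s['width'],R.T@s['force'],s['torque'],s['qpos'])
d=P-[549.48,57.35,155.75]; print(d, d@u, R.T@(d-(d@u)*u), R.T@u)
g=P-17*R[:,0]; print('tip',g-112.5*u, 'R',np.round(R,3))
print('world up in tool',R.T@[0,0,1.])
E
```

```text
9.975 [606.76907511  88.8475391  233.59462566] 19.48701803852655 [ 0.2818368  -0.86810106  0.64617759] [ 0.22656231 -0.30166399 -0.01323009] [-0.17551642  0.76870708 -0.12792284  1.28215494  0.16114986  1.44207717
 -1.40770819]
[57.28907511 31.4975391  77.84462566] 101.64699915026374 [-0.06267772 -0.13218468 -0.6643912 ] [-9.39343912e-01  3.42786673e-01  5.21697450e-04]
tip [548.0544697   57.33177707 163.52347915] R [[-0.302  0.827  0.475]
 [-0.162  0.446 -0.88 ]
 [-0.939 -0.343 -0.001]]
world up in tool [-0.93934432 -0.34297352 -0.00118741]
```

View pics/s8.png

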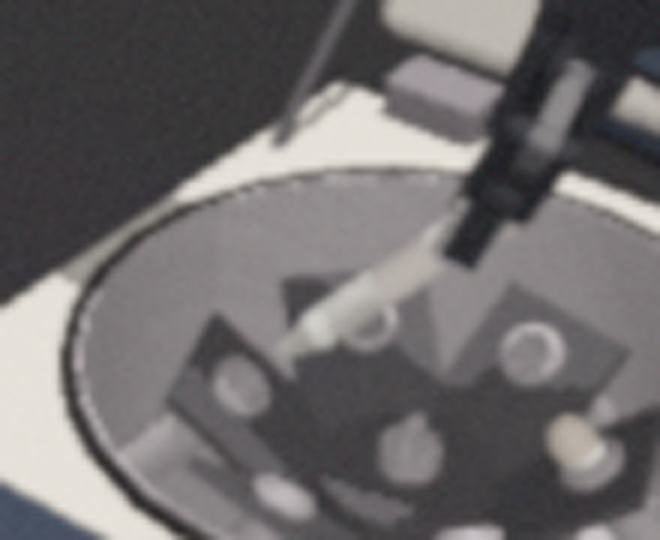

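The tip is clear of the sleeve, at crop (283,358) with the mouth at (240,385). The balance tube is still seated at (580,445). Next I lift, then turn the tube upright about the jaw axis.

Call:
servo_tool([
  {"dx":-0.011,"dy":-0.004,"dz":0,"wx":0,"wy":0,"wz":0,"fingers":1.0},
  {"dx":-0.022,"dy":-0.008,"dz":0,"wx":0,"wy":0,"wz":0,"fingers":1.0},
  {"dx":-0.022,"dy":-0.008,"dz":0,"wx":0,"wy":0,"wz":0,"fingers":1.0},
  {"dx":-0.022,"dy":-0.008,"dz":0,"wx":0,"wy":0,"wz":0,"fingers":1.0},
  {"dx":-0.022,"dy":-0.008,"dz":0,"wx":0,"wy":0,"wz":0,"fingers":1.0},
])

```text
clock: 10.6
eef_pos: [606.9, 88.7, 314.2]
tool_rot: [-1.574, 1.221, -2.65]
force: [-0.2, 0.8, -0.2]
width: 20.4
```

Call:
servo_tool([
  {"dx":0,"dy":0,"dz":0,"wx":0,"wy":0,"wz":0.4,"fingers":1.0},
  {"dx":0,"dy":0,"dz":0,"wx":0,"wy":0,"wz":0.8,"fingers":1.0},
  {"dx":0,"dy":0,"dz":0,"wx":0,"wy":0,"wz":0.8,"fingers":1.0},
  {"dx":0,"dy":0,"dz":0,"wx":0,"wy":0,"wz":0.8,"fingers":1.0},
  {"dx":0,"dy":0,"dz":0,"wx":0,"wy":0,"wz":0.8,"fingers":1.0},
])

```text
clock: 11.22
eef_pos: [606.9, 88.7, 313.6]
tool_rot: [1.591, 1.541, 0.515]
force: [0.3, -0.6, -0.8]
width: 20.1
```

Call:
servo_tool([
  {"dx":0,"dy":0,"dz":0,"wx":0,"wy":0,"wz":0.8,"fingers":1.0},
  {"dx":0,"dy":0,"dz":0,"wx":0,"wy":0,"wz":0.8,"fingers":1.0},
  {"dx":0,"dy":0,"dz":0,"wx":0,"wy":0,"wz":0.8,"fingers":1.0},
  {"dx":0,"dy":0,"dz":0,"wx":0,"wy":0,"wz":0.7,"fingers":1.0},
  {"dx":0,"dy":0,"dz":0,"wx":0,"wy":0,"wz":0,"fingers":1.0},
])

```text
clock: 11.85
eef_pos: [605.7, 87.6, 312.9]
tool_rot: [1.574, 1.221, 0.496]
force: [0.7, -0.0, 0.1]
width: 20.5
```

```bash
python3 - <<'E'
from plan import *
for n in('scene','top'):
    cv2.imwrite(f'pics/{n}9.png',ctrl.get_image(n)[:,:,::-1])
a=cv2.imread('pics/scene9.png')
cv2.imwrite('pics/s9.png',cv2.resize(a[90:220,300:440],None,fx=4.5,fy=4.5,interpolation=2))
P,R,s=cur(); print(s['clock'],P,s['width'],s['force'],s['torque'],s['qpos'])
ut=np.array([-.9393,.343,0]); w=R@ut; print('axis',w,np.degrees(np.arccos(w[2])))
g=P-17*R[:,0]; print('tip',g-112.5*w,'R',np.round(R,3))
pj=lambda X:(proj('scene',X)-[300,90]+.5)*4.5
print(pj(g),pj(g-112.5*w))
E
```

```text
11.95 [607.29403046  88.7540644  313.30955383] 20.016967981861438 [ 0.36866463 -0.51466249 -0.27631408] [-0.23674996  0.31723881  0.03213533] [ 0.07535796  0.35494971 -0.26460639  1.8343195  -0.03997756  0.63165411
 -1.2062413 ]
axis [-6.11169769e-04 -1.33045541e-03  9.99965673e-01] 0.47474389245089743
tip [602.22054643  86.11474849 216.77521018] R [[ 0.302  0.827  0.475]
 [ 0.164  0.445 -0.88 ]
 [-0.939  0.344 -0.001]]
[398.8781523 200.5432228] [376.16315457 392.25504758]
```

View pics/s9.png

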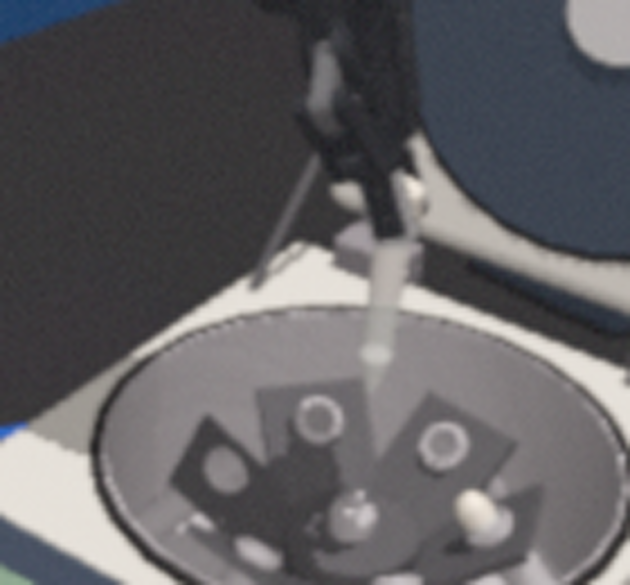

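The tube is upright in the scene crop, cap about (395,195) and tip (373,395), matching the prediction to about 3 crop pixels. I'll carry it over the open bench.

Call:
servo_tool([
  {"dx":-0.0033,"dy":-0.0089,"dz":0.0176,"wx":0,"wy":0,"wz":0,"fingers":1.0},
  {"dx":-0.0066,"dy":-0.0178,"dz":0.0352,"wx":0,"wy":0,"wz":0,"fingers":1.0},
  {"dx":-0.0066,"dy":-0.0178,"dz":0.0352,"wx":0,"wy":0,"wz":0,"fingers":1.0},
  {"dx":-0.0066,"dy":-0.0178,"dz":0.0352,"wx":0,"wy":0,"wz":0,"fingers":1.0},
  {"dx":-0.0066,"dy":-0.0178,"dz":0.0352,"wx":0,"wy":0,"wz":0,"fingers":1.0},
])

```text
clock: 12.58
eef_pos: [607.2, -48.2, 312.6]
tool_rot: [1.574, 1.22, 0.497]
force: [0.8, 0.1, -0.8]
width: 19.8
```

Call:
servo_tool([
  {"dx":-0.0066,"dy":-0.0178,"dz":0.0352,"wx":0,"wy":0,"wz":0,"fingers":1.0},
  {"dx":-0.0066,"dy":-0.0178,"dz":0.0352,"wx":0,"wy":0,"wz":0,"fingers":1.0},
  {"dx":-0.0066,"dy":-0.0178,"dz":0.0352,"wx":0,"wy":0,"wz":0,"fingers":1.0},
  {"dx":-0.0066,"dy":-0.0178,"dz":0.0352,"wx":0,"wy":0,"wz":0,"fingers":1.0},
  {"dx":-0.0066,"dy":-0.0178,"dz":0.0352,"wx":0,"wy":0,"wz":0,"fingers":1.0},
])

```text
clock: 13.2
eef_pos: [606.8, -198.4, 312.6]
tool_rot: [1.574, 1.22, 0.497]
force: [-0.6, -0.1, -0.6]
width: 20.1
```

Call:
servo_tool([
  {"dx":-0.0066,"dy":-0.0178,"dz":0.0352,"wx":0,"wy":0,"wz":0,"fingers":1.0},
  {"dx":-0.0033,"dy":-0.0089,"dz":0.0176,"wx":0,"wy":0,"wz":0,"fingers":1.0},
  {"dx":0,"dy":0,"dz":0,"wx":0,"wy":0,"wz":0,"fingers":1.0},
  {"dx":0,"dy":0,"dz":0,"wx":0,"wy":0,"wz":0,"fingers":1.0},
  {"dx":0,"dy":0,"dz":0,"wx":0,"wy":0,"wz":0,"fingers":1.0},
])

```text
clock: 13.82
eef_pos: [607.1, -239.5, 313.0]
tool_rot: [1.575, 1.219, 0.501]
force: [-0.9, 0.7, -0.2]
width: 19.9
```

```bash
python3 - <<'E'
from plan import *
for n in('scene','top'):
    cv2.imwrite(f'pics/{n}10.png',ctrl.get_image(n)[:,:,::-1])
P,R,s=cur(); print(s['clock'],P,s['width'],s['force'],s['torque'],s['qpos'],s['qd'])
ut=np.array([-.9393,.343,0]); w=R@ut; print('axis',w,np.degrees(np.arccos(w[2])))
g=P-17*R[:,0]; tip=g-112.5*w; print('tip',tip,'R',np.round(R,3))
v,u_=proj('scene',g),proj('scene',tip);print(v,u_,proj('scene',[tip[0],tip[1],0]),proj('top',tip))
a=cv2.imread('pics/scene10.png'); x,y=int(v[0])-60,max(int(v[1])-60,0); print(x,y)
cv2.imwrite('pics/s10.png',cv2.resize(a[y:y+140,x:x+140],None,fx=4.2,fy=4.2,interpolation=2))
E
```

```text
13.925 [ 606.9804827  -240.07371335  312.98227409] 19.67073838252865 [-0.24745163 -0.13954311  0.09691208] [-0.23926378  0.37739216 -0.03143663] [ 0.69686337  0.48417293 -0.32138678  1.62569843 -0.17567925  0.84590792
 -0.54552236] [ 0.00473254  0.00258754  0.00735011 -0.00263972  0.00062545 -0.00020327
  0.00173721]
axis [-6.56115722e-04 -1.74800992e-03  9.99965001e-01] 0.47936287075716744
tip [ 601.91599007 -242.68132927  216.44659682] R [[ 0.302  0.826  0.476]
 [ 0.165  0.447 -0.879]
 [-0.939  0.344 -0.001]]
[263.18948811 196.50523468] [268.75491308 242.86166298] [276.79992001 311.36162774] [405.60490925 140.63210875]
203 136
```

View pics/s10.png

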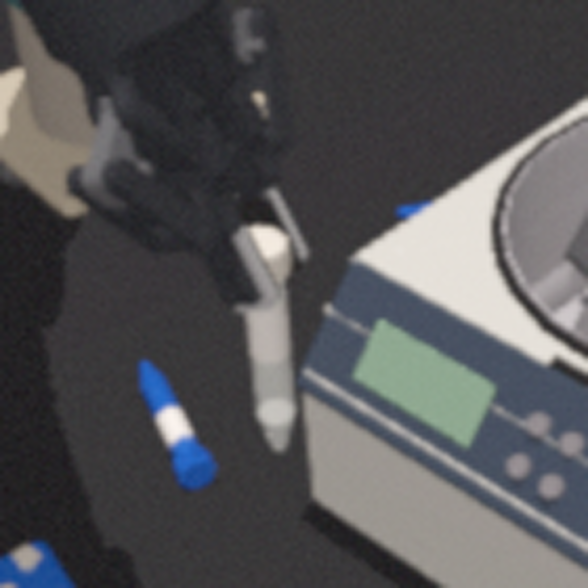

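View pics/scene10.png

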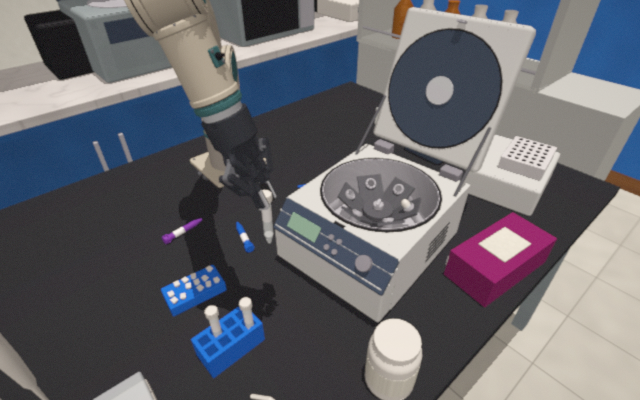

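View pics/top10.png

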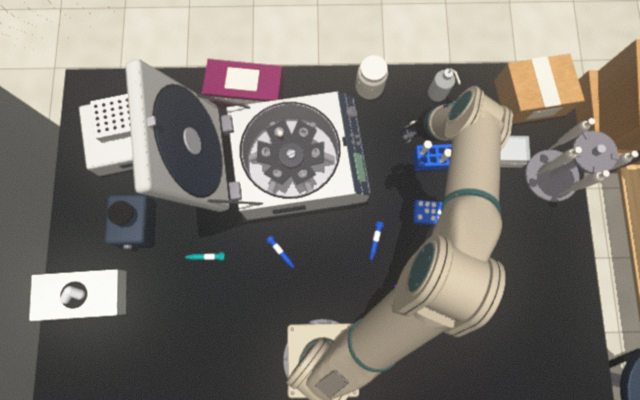

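The tip is at scene (269.4,242), against a predicted (268.8,242.9), which is clear of the console and the racks. I'll measure the lean more exactly from the tube's pixels.

```bash
python3 - <<'E'
from plan import *
a=cv2.imread('pics/scene10.png').astype(float); g=a.min(2)
b=g
pts=[]
for y in range(210,244):
    r=b[y,255:279]-70; r[r<0]=0
    xs=np.arange(255,279)
    if r.sum()>0:
        c=(r*xs).sum()/r.sum(); pts.append((y,c)); 
pts=np.array(pts); print(np.round(pts[:,1],1))
P,R,s=cur(); w=R@np.array([-.9393,.343,0]); G=P-17*R[:,0]
for y in(212,227,240):
    d=min(np.linspace(0,120,481),key=lambda d:abs(proj('scene',G-d*w)[1]-y)); print(y,proj('scene',G-d*w))
E
```

```text
[265.6 266.  266.1 266.2 266.3 266.4 266.5 266.6 266.7 266.7 266.9 267.
 267.2 268.  269.4 270.  269.4 268.4 267.7 268.2 269.3 269.9 270.  270.
 269.9 270.  270.3 270.9 271.3 271.3 271.7 272.2 272.9 275.1]
212 [265.05353878 212.03158386]
227 [266.85198895 227.01152283]
240 [268.41661397 240.04384796]
```

The observed slope is about 0.10–0.11 against 0.12 for a true vertical, so the lean is about 1°. Everything is still, so I'm handing in.

```bash
python3 - <<'E'
from plan import *
s=ctrl.read_state(); print(s['clock'],s['width'],s['force'],np.abs(s['qd']).max())
print(ctrl.finish_job())
E
```

```text
13.925 19.67073838252865 [-0.24745163 -0.13954311  0.09691208] 0.007350105946579437
the job is handed in; nothing more can be done
None
```

I drew the sample tube about 100 mm along its slanting sleeve, lifted it clear and turned it upright. I then carried it over the console side to the open bench and handed the job in at 13.9 s, still holding it there.

**Final position:** the tip is about 216 mm above the bench, roughly 100 mm clear of the console edge. The joints were almost still and the grip was firm at the last check.

**Uprightness:** the joint readings put the tube within 0.5° of vertical. The scene picture suggests about 1°. Only its upper part could be measured, because the lower tube overlaps the console in that view.

**Forces:** about 5 N at most in the readings while closing the grip, because the fingers were slightly off-centre, and I eased that before pulling. During the draw, readings stayed at about 1 N or less.

**Surroundings:** the last pictures show the balance tube still seated and both racks standing where they were. The arm hid a small part of each rack in the top view.

**Readings that disagreed:** the gripper read about 20 mm open on the 22 mm cap. My estimates of the cap's sideways position also differed by 2–3 mm before the grasp.

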